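# Hold the photometer lid at its balance point

## Robot

A 7-joint arm with a two-finger parallel gripper is mounted at the origin on the work surface. World frame = base frame: x ahead of the robot, y to its left, z up, the work surface at z = 0. Lengths are in m, angles in rad, forces in N, time in s.
With the tool pointing down it reaches from about 0.4 to 0.9 m from the base axis. Payload 5.6 kg.
Tool frame: the origin (TCP) lies midway between the tips of the shut fingers; the grasp point (between the pads) lies 19 mm behind it; y points along the fingers, z is the direction in which the jaws open and shut, and the axes are right-handed (so a half turn about y gives the same grasp; the last joint's range is limited). The gripper opens to 92 mm and grips with 3 to 60 N. Pads are 20 mm wide; open, the fingers measure 128 mm over their backs; the gripper's body (75 mm by 189 mm) begins 69 mm behind the grasp point.
Start: joints at [-1.229, 0.468, -0.012, 1.603, 0.006, 1.071, -0.056], TCP at [0.244, 0.602, 0.215] pointing down, gripper open.
Joint ranges: [-2.53, 2.53], [-0.31, 2.02], [-1.57, 1.55], [0.28, 2.44], [-1.29, 4.43], [0.15, 1.84], [-2.92, 2.92]. Speed limits (rad/s): [2.57, 2.57, 3.14, 3.14, 3.14, 3.14, 3.14].

## Interface

Orientations are given as a 3x3 rotation matrix whose columns are the frame's x, y, z axes.
In Python, from station import env, effector, solver, viewer, workorder, search_frame, tip_of gives the robot as it stands. Calls block until the motion is done:
- env.reach(position, orientation): joint-space move of the TCP to a pose.
- env.movel(position, frame=None, rate=0.15): straight line of the TCP; frame=None keeps the orientation; rate is the mean speed in m/s.
- env.goto_joints(angles): joint-space move.
- effector.release() and effector.grasp(squeeze=None): open the fingers fully, or close them until they stop; squeeze is the grip in N (None keeps the last).
- env.pause(seconds).
- solver.inverse_kinematics(position, orientation): joint angles nearest the present ones, or None.
- env.sense(): the state.
- viewer.read_camera(name): name is "side" or "top" or "wrist"; returns (picture, depth): 480x640x3 uint8, red, green, blue; 480x640 float32, m along the optical axis (not along the pixel's ray), 0 where there is no reading.
- viewer.camera_info(name): a dict with "intrinsics" (3x3 intrinsics, pixels), "eye" and "rotation" of the camera in the world; the wrist camera has in their place "T_tool_cam" (4x4, takes a point from camera to tool coordinates, whose origin is the TCP and whose axes are the tool frame's). Camera axes: x right, y up, looking along -z (the intrinsics and any distortion apply to the point x, -y, -z); pixel columns grow to the right and rows downward; lengths in m; the calibration is good to about 2 mm. A picture is of the moment at which its call begins: read the wrist's pose just before it. camera_info takes no time and is no camera call.
A pose or a line that the arm cannot do raises env.PlanningError and nothing moves.
- workorder.finish_job(): hands the job in, once; it reports no verdict.
Trained networks look in the newest picture that a camera, given by its name, has taken for a name from the list of things; names that differ only in an ending like _2 or _b are one class to them, and where a whole thing is asked for, a point or a joint stands for the part that bears it (a point fixed in the world has none). Each returns a list of dicts, best first, with "score" (0 to 1); they miss things now and then, are a little off and sometimes report something else, mostly with a low value. They report only what shows in the picture. A call takes as long as a camera call.
- search_frame(camera, name): "at" ([x, y, z] in m, in world coordinates, good to about 4 mm: the middle of the surface that is visible of it).
- tip_of(camera, name): "at" ([x, y, z] in m, in world coordinates, good to about 4 mm: a listed point, or the origin of a listed thing).
The state is a dict: "t": time; "joint_positions": joint angles; "joint_velocities": joint speeds; "tau": joint torques, N m; "ee_pos": TCP position; "tcp_rot": TCP orientation; "wrist_force": force on the tool from outside, world axes, zero at the start; "moment": the same for the moment, N m; "gripper_width": finger opening in m.
Only numpy, scipy, OpenCV 4.12 (cv2) and the standard library are available. Lean on these libraries where they do the work, as an engineer would, in place of code of your own. Each camera call takes 0.05 s, during which the arm holds its last target.

## Task

A small amber jar has been left on the closed green lid of the white photometer, and the lid's stay is missing. First stand the jar upright on the silver foil-covered board and let go of it, without dropping it or knocking it over; then swing the lid up gently by its orange tab to straight upright, where it balances, never letting it fall shut or go over backwards. Finish still holding the tab with the gripper, the lid still and upright, and leave the test-tube rack, the beaker and the white bottle where they are.

Things in the scene. Friction and masses are not known exactly. Their poses are not given: they have to be found in the camera images.
- jar_center (a point): Centre of the loose amber jar with a black cap: upright round jar, 46 mm in diameter, 80 mm tall, 0.1 to 0.21 kg; the point is on its axis, 40 mm above its underside; its z axis is the jar's axis. It starts upright on the closed lid.
- jar: The same jar; origin at the centre of its underside, z up along its axis.
- board: Fixed square board covered in silver foil with a thin blue edge, 180 x 180 mm and 12 mm thick; origin at the centre of its underside (on the bench), z up. It lies left or right of the photometer; the rack takes the other side.
- photometer: Fixed white box, 140 (x) by 200 (y) mm and 100 mm high, open on top under the lid; origin at the centre of its underside on the bench; its -x side is the front, facing roughly to the robot; y runs along the hinge. The closed lid's top is 112 mm above the bench.
- hinge (a point): Middle of the hinge axis of the lid, fixed on the photometer at its rear upper edge: 67 mm behind (+x of) the box centre and 106 mm above the bench. The hinge axis is the photometer's y axis.
- tab (a point): Grip point in the orange tab at the middle of the lid's free edge; the tab is 30 mm wide along the hinge, 14 mm thick and sticks out 50 mm in the lid's plane. The point is on the mid-plane, 32 mm beyond the lid's edge, 174 mm from the hinge axis (106 mm above the bench when shut, straight above the hinge when upright). It can be pinched from above across its width and turns between the fingers as the lid swings.
- lid (a joint): Lid angle: 0 shut (level), grows as the free edge goes up and back, 1.571 straight upright, where it balances, stop at 2.3 leaning backwards. The lid is a green plate 200 mm along the hinge, 6 to 142 mm from the axis, 12 mm thick, 0.25 to 0.45 kg, its mid-plane through the hinge axis. The hinge is nearly frictionless: let go, the lid falls shut or over backwards.
- rack: Bystander: loose yellow test-tube rack with tubes, 60 x 170 mm, 90 mm tall; origin at the centre of its underside.
- beaker: Bystander: loose glass beaker, 72 mm in diameter, 90 mm tall; origin at the centre of its underside.
- flask: Bystander: loose white plastic bottle with a red cap, 60 mm in diameter, 140 mm tall; origin at the centre of its underside.

How it is judged:
On the way:
1. the jar stands upright and let go on the foil-covered board while the lid is still shut (x of jar_center in the frame of board between -0.075 and 0.075 m and y of jar_center in the frame of board between -0.075 and 0.075 m and z of jar_center in the frame of board between 0.044 and 0.06 m and angle between jar_center's own z axis and vertical below 0.15 rad and linear speed of jar below 0.03 m/s and contact force between the fingers and jar below 0.1 N and value of joint lid below 0.15 rad), for 0.3 s.
At the end, for the whole second after the job is handed in: The lid is upright at its balance point (1.571 rad, within 0.12) and still (below 0.1 rad/s) with the gripper's fingers pressing on it by more than 0.5 N; the jar stands upright (within 0.15 rad), released and at rest on the board, its axis within 75 mm of the board's centre along both board axes (x of jar_center in the frame of board between -0.075 and 0.075 m and y of jar_center in the frame of board between -0.075 and 0.075 m and z of jar_center in the frame of board between 0.044 and 0.06 m and angle between jar_center's own z axis and vertical below 0.15 rad and linear speed of jar below 0.03 m/s and contact force between the fingers and jar below 0.1 N and value of joint lid between 1.451 and 1.691 rad and velocity of joint lid between -0.1 and 0.1 rad/s and contact force between the fingers and lid above 0.5 N); the arm keeps its last pose, push and grip.
It fails at once if the jar is knocked over (angle between jar_center's own z axis and vertical above 0.7 rad).
It fails at once if the jar is dropped (faster than 0.7 m/s out of the fingers) (linear speed of jar above 0.7 m/s and contact force between the fingers and jar below 0.05 N).
It fails at once if the lid goes over backwards (past 1.95 rad) (value of joint lid above 1.95 rad).
It fails at once if the lid falls shut (closing faster than 4 rad/s) (velocity of joint lid below -4 rad/s).
It fails at once if the rack, beaker or white bottle is moved by more than 30 mm or tipped over (distance of any of rack, beaker, flask from where it was at the start of the episode above 0.03 m or angle between any of rack, beaker, flask's own z axis and vertical above 0.5 rad).
It also fails if it takes over 72 s, if anything falls off the work surface, if the arm or the gripper's body presses on something with over 40 N, if the wrist force passes 120 N, or if a joint passes its speed limit or range.

## Working session

There is one attempt and no reset: what is moved stays moved. The work goes in short steps, each a Python script; the robot and the scene stay as the last script left them, time stands still between calls to the robot, and variables do not carry over. Pictures are saved under pics/ and viewed, and the job is handed in when it is done.

```bash
mkdir -p pics; ls; python3 - <<'E'
from station import env, effector, solver, viewer, workorder, search_frame, tip_of
import cv2, numpy as np
for c in ["top","side"]:
    im,d=viewer.read_camera(c); cv2.imwrite(f"pics/{c}0.png",im[:,:,::-1])
    for n in ["jar_center","jar","board","photometer","hinge","tab","rack","beaker","flask"]:
        try:
            r=tip_of(c,n)
            print(c,n,[(np.round(q["at"],3).tolist(),round(q["score"],2)) for q in r[:2]])
        except Exception as e: print(c,n,e)
s=env.sense(); print(s)
E
```

```text
pics
top jar_center [([0.617, 0.075, 0.151], 0.83), ([0.622, 0.072, 0.109], 0.56)]
top jar [([0.618, 0.073, 0.112], 0.77)]
top board [([0.505, -0.338, -0.002], 0.65), ([0.665, 0.022, 0.108], 0.55)]
top photometer [([0.601, 0.026, -0.003], 0.86), ([0.62, 0.074, 0.154], 0.7)]
top hinge [([0.666, 0.022, 0.107], 0.82)]
top tab [([0.496, 0.033, 0.102], 0.97)]
top rack [([0.553, 0.34, -0.001], 0.91), ([0.791, 0.198, 0.001], 0.27)]
top beaker [([0.792, 0.196, -0.001], 0.97)]
top flask [([0.791, -0.117, 0.001], 0.58)]
side jar_center [([0.624, 0.069, 0.152], 0.57)]
side jar []
side board [([0.506, -0.338, -0.004], 0.81)]
side photometer [([0.603, 0.024, 0.0], 0.84)]
side hinge [([0.667, 0.017, 0.106], 0.72), ([0.624, 0.07, 0.153], 0.63)]
side tab [([0.496, 0.03, 0.105], 0.77)]
side rack [([0.548, 0.34, 0.0], 0.9)]
side beaker [([0.792, 0.192, -0.0], 0.58)]
side flask [([0.795, -0.12, -0.004], 0.94)]
{'t': 1.0, 'joint_positions': array([-1.22900437,  0.46750515, -0.01162018,  1.6027122 ,  0.00599636,
        1.0714005 , -0.05631003]), 'joint_velocities': array([0.00154074, 0.00027491, 0.00115892, 0.00084888, 0.0002109 ,
       0.00134592, 0.00123112]), 'tau': array([ 6.46503449e-04, -5.20415461e+01, -1.26420797e-02, -2.44056040e+01,
       -5.68291883e-02,  1.11886629e-02, -1.80057910e-06]), 'ee_pos': array([0.24401579, 0.60245735, 0.21458397]), 'tcp_rot': array([[ 9.26852125e-01,  2.89773120e-05,  3.75426607e-01],
       [-3.75426608e-01,  1.05908328e-07,  9.26852125e-01],
       [ 2.68179224e-05, -1.00000000e+00,  1.09770153e-05]]), 'wrist_force': array([-0.28594724, -0.1143337 , -0.57751219]), 'moment': array([-0.01025609, -0.06058016,  0.04207295]), 'gripper_width': 0.09159731905732321}
```

View pics/top0.png

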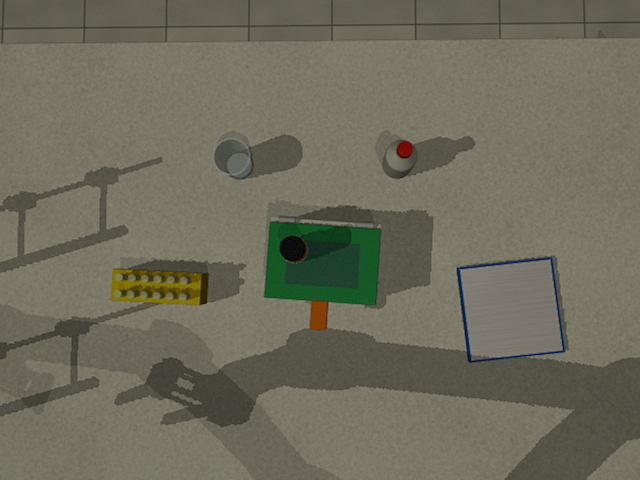

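View pics/side0.png

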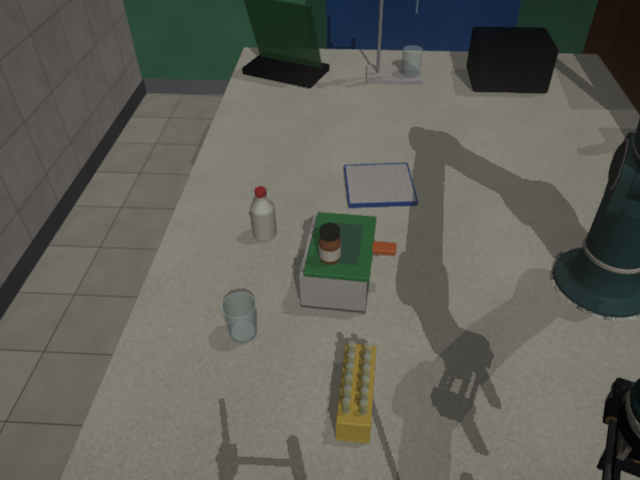

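The top view shows the lid (265–380, 222–304), the tab near (319,315), the jar cap at (293,249), the board at (511,309) and the rack at (160,286). I'll refine these with depth, since two estimates of the jar's x differ by about 6 mm.

```bash
cat > h.py <<'E'
from station import env, effector, solver, viewer, workorder, search_frame, tip_of
import cv2, numpy as np
def cloud(c):
    im,d=viewer.read_camera(c); i=viewer.camera_info(c); K=np.array(i["intrinsics"])
    v,u=np.mgrid[:480,:640]
    p=np.stack([(u-K[0,2])/K[0,0]*d,-(v-K[1,2])/K[1,1]*d,-d],-1)
    P=p@np.array(i["rotation"]).T+np.array(i["eye"]); P[d==0]=np.nan
    return im,P
def down(yaw):  # y tool = -z world ; z tool (jaw) = rotated by yaw from world y
    z=np.array([-np.sin(yaw),np.cos(yaw),0]); y=np.array([0,0,-1.]); return np.stack([np.cross(y,z),y,z],1)
E
python3 - <<'E'
from h import *
print({k:v for k,v in viewer.camera_info("top").items()})
for c in ["top","side"]:
    im,P=cloud(c); hsv=cv2.cvtColor(im,cv2.COLOR_RGB2HSV); z=P[...,2]
    with np.errstate(all='ignore'):
        box=(abs(P[...,0]-.6)<.16)&(abs(P[...,1]-.03)<.15)
        jar=box&(z>.13); cap=box&(z>.185)&(z<.2)
        tab=box&(hsv[...,0]<15)&(hsv[...,1]>180)&(z>.1)&(z<.125)&(P[...,0]<.54)
        lid=box&(hsv[...,0]>40)&(hsv[...,0]<90)&(hsv[...,1]>90)&(z>.1)&(z<.125)
        brd=(abs(P[...,0]-.5)<.12)&(abs(P[...,1]+.34)<.12)&(z>.007)&(z<.02)
    for n,m in [("jar",jar),("cap",cap),("tab",tab),("lid",lid),("brd",brd)]:
        q=P[m]
        if len(q)<4: print(c,n,len(q)); continue
        (cx,cy),(w,h),a=cv2.minAreaRect(q[:,:2].astype(np.float32))
        cc=cv2.minEnclosingCircle(q[:,:2].astype(np.float32))
        print(c,n,len(q),"rect",np.round([cx,cy,w,h,a],4),"circ",np.round([*cc[0],cc[1]],4),"z",np.round(np.percentile(q[:,2],[2,50,98]),4))
R=down(-.065)
for p in [[.62,.072,.145],[.505,-.338,.06],[.496,.03,.09],[.667,.02,.261]]:
  for o in (R,down(-.065+np.pi)):
    print(p,solver.inverse_kinematics(p,o))
E
```

```text
{'intrinsics': array([[565.93005871,   0.        , 325.97080377],
       [  0.        , 565.93005871, 238.93870381],
       [  0.        ,   0.        ,   1.        ]]), 'eye': array([ 0.57384779, -0.00375616,  1.12004793]), 'rotation': array([[ 1.00354837e-04,  9.98065036e-01, -6.21785697e-02],
       [-9.99787805e-01, -1.18070075e-03, -2.05657622e-02],
       [-2.05993825e-02,  6.21674396e-02,  9.97853133e-01]])}
top jar 613 rect [ 0.6162  0.0708  0.0431  0.0435 11.5224] circ [0.6176 0.0721 0.0233] z [0.1431 0.1919 0.1954]
top cap 496 rect [ 0.6173  0.0725  0.0403  0.0406 11.2511] circ [0.6177 0.0727 0.0209] z [0.1887 0.1924 0.1955]
top tab 432 rect [5.01700e-01 3.04000e-02 2.81000e-02 4.98000e-02 8.59011e+01] circ [0.5016 0.0303 0.0276] z [0.1095 0.1134 0.1171]
top lid 7729 rect [5.94200e-01 2.43000e-02 1.99000e-01 1.35300e-01 8.59794e+01] circ [0.5941 0.0241 0.119 ] z [0.1089 0.1127 0.1165]
top brd 9199 rect [ 0.4869 -0.3371  0.2389  0.2138  7.3516] circ [ 0.4887 -0.3503  0.1518] z [0.0086 0.0129 0.0171]
side jar 701 rect [6.17800e-01 7.66000e-02 4.41000e-02 4.60000e-02 4.71103e+
[... 595 characters left out ...]
57  1.76305357 -0.4300793   0.96151197
 -1.44209925]
[0.505, -0.338, 0.06] [ 0.09636396  0.653932    0.59599411  1.84584092 -0.4985962   0.79529908
  2.46018375]
[0.505, -0.338, 0.06] [-0.19793024  0.88173333  1.08374545  1.86308455 -0.93371459  1.01322865
 -0.33671406]
[0.496, 0.03, 0.09] [-0.33856892  0.39436709  0.25326208  2.08368838 -0.15357933  0.68068947
  1.52150624]
[0.496, 0.03, 0.09] [-0.73013207  0.4741034   0.74809624  2.10681096 -0.48172962  0.73461592
 -1.30562596]
[0.667, 0.02, 0.261] [-0.31285909  0.46499156  0.33026729  1.525451   -0.15809688  1.17750771
  1.55129867]
[0.667, 0.02, 0.261] [-0.59230716  0.53399053  0.75474798  1.54522167 -0.38120638  1.21469276
 -1.40872005]
```

```bash
python3 - <<'E'
from h import *
R=down(-.07)
env.movel([.244,.602,.30],rate=.2)
env.reach([.618,.073,.30],R)
s=env.sense(); print(s["t"],s["ee_pos"],s["tcp_rot"].round(3).tolist())
im,d=viewer.read_camera("wrist"); cv2.imwrite("pics/w1.png",im[:,:,::-1])
print([(np.round(q["at"],3),q["score"]) for q in tip_of("wrist","jar_center")])
E
```

```text
3.9833 [0.61784344 0.07432921 0.29980497] [[0.998, -0.0, 0.068], [-0.068, 0.0, 0.998], [-0.0, -1.0, 0.0]]
[]
```

View pics/w1.png

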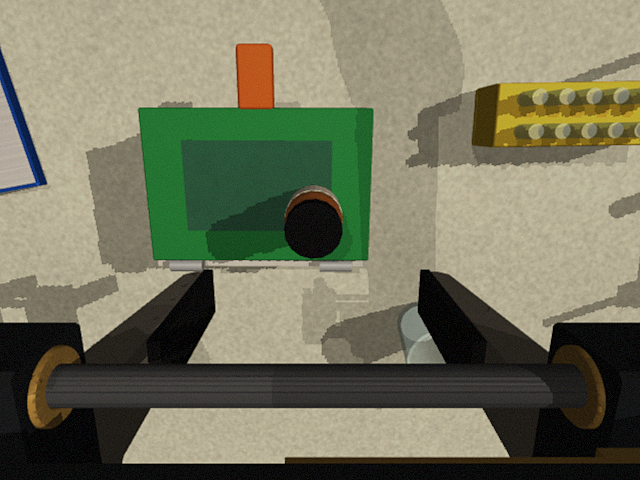

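The wrist view shows the cap at (314,229), centred between the fingers (213 and 420), with the lid edges level. That confirms the lateral position and the yaw, so I'm going down to grasp.

```bash
python3 - <<'E'
from h import *
env.movel([.618,.073,.142],rate=.12)
s=env.sense(); print(s["t"],s["ee_pos"],s["wrist_force"])
effector.grasp(15)
s=env.sense(); print(s["t"],s["gripper_width"],s["wrist_force"])
env.movel([.618,.073,.165],rate=.05)
env.movel([.618,.073,.25],rate=.12)
s=env.sense(); print(s["t"],s["gripper_width"],s["wrist_force"])
im,d=viewer.read_camera("wrist"); cv2.imwrite("pics/w2.png",im[:,:,::-1])
im,d=viewer.read_camera("side"); cv2.imwrite("pics/s2.png",im[:,:,::-1])
E
```

```text
5.55 [0.61854701 0.07305508 0.1427853 ] [-0.84076002  0.11723276 -0.388501  ]
6.3167 0.0453485542889476 [-1.37002688 -0.96934861  1.01412109]
7.7833 0.04587836552046238 [-0.25447118  0.65683674 -1.57333281]
```

View pics/s2.png

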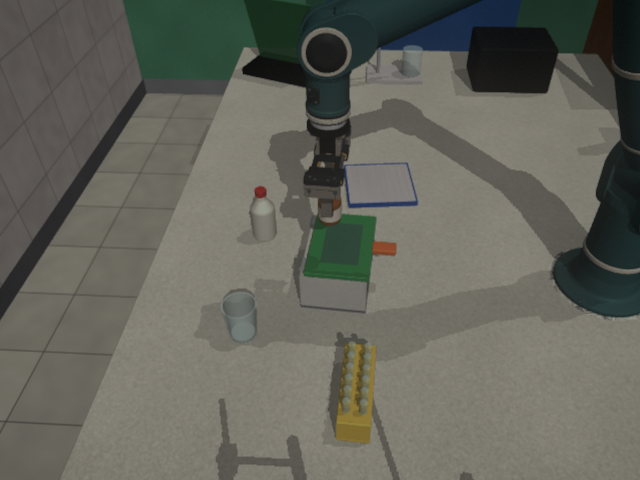

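View pics/w2.png

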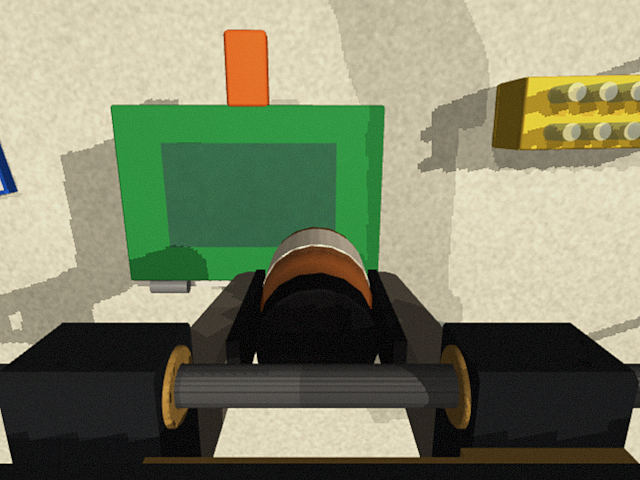

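The jar is held at a width of 45.9 mm, lifted clear of the lid and upright between the fingers. Next I'll carry it to the board.

```bash
python3 - <<'E'
from h import *
R=down(-.5)
print(solver.inverse_kinematics([.506,-.336,.2],R))
env.reach([.506,-.336,.2],R)
s=env.sense(); print(s["t"],s["ee_pos"],s["gripper_width"])
env.movel([.506,-.336,.06],rate=.1)
z=.048
f0=env.sense()["wrist_force"][2]
while z>.037:
    env.movel([.506,-.336,z],rate=.03); s=env.sense(); f=s["wrist_force"][2]-f0
    print(round(z,4),s["ee_pos"][2].round(4),f.round(2))
    if f>2.5: break
    z-=.0015
im,d=viewer.read_camera("side"); cv2.imwrite("pics/s3.png",im[:,:,::-1])
print(s["t"])
E
```

```text
[ 0.06421393  0.45464865  0.62150138  1.7584667  -0.3036514   1.02584364
  1.86777268]
9.4583 [ 0.5073825  -0.33423326  0.19998817] 0.04527300867461239
0.048 0.0478 0.88
0.0465 0.0465 0.2
0.045 0.0449 -0.11
0.0435 0.0434 0.61
0.042 0.0421 -0.32
0.0405 0.0419 10.85
12.8083
```

View pics/s3.png

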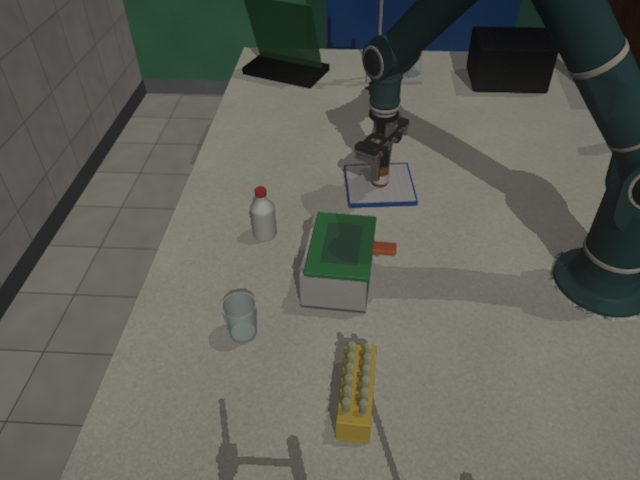

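The jar is touching the board: contact force came on at TCP z of about 0.042, as predicted. In the side view it sits in the middle of the board at (380,185). I'll back off to zero load, release and check.

```bash
python3 - <<'E'
from h import *
env.movel([.506,-.336,.0418],rate=.03)
effector.release(); env.pause(.3)
s=env.sense(); print(s["t"],s["gripper_width"],s["ee_pos"],s["wrist_force"])
env.movel([.506,-.336,.25],rate=.12)
env.pause(.3)
im,P=cloud("side"); cv2.imwrite("pics/s4.png",im[:,:,::-1])
R=down(-.07)
env.reach([.494,.032,.25],R)
im,P=cloud("top"); cv2.imwrite("pics/t4.png",im[:,:,::-1])
with np.errstate(all='ignore'): m=(abs(P[...,0]-.506)<.1)&(abs(P[...,1]+.336)<.1)&(P[...,2]>.08)&(P[...,2]<.11)
q=P[m]; print(len(q),cv2.minEnclosingCircle(q[:,:2].astype(np.float32)),np.median(q[:,2]))
s=env.sense(); print(s["t"],s["ee_pos"])
im,d=viewer.read_camera("wrist"); cv2.imwrite("pics/w4.png",im[:,:,::-1])
E
```

```text
14.2167 0.09198347235093306 [ 0.50603995 -0.33600109  0.04182558] [-0.38760852 -0.02499197 -1.23686722]
458 ((0.5053724050521851, -0.3346749544143677), 0.021523023024201393) 0.09244692145461297
17.875 [0.49439072 0.03054469 0.25008965]
```

View pics/t4.png

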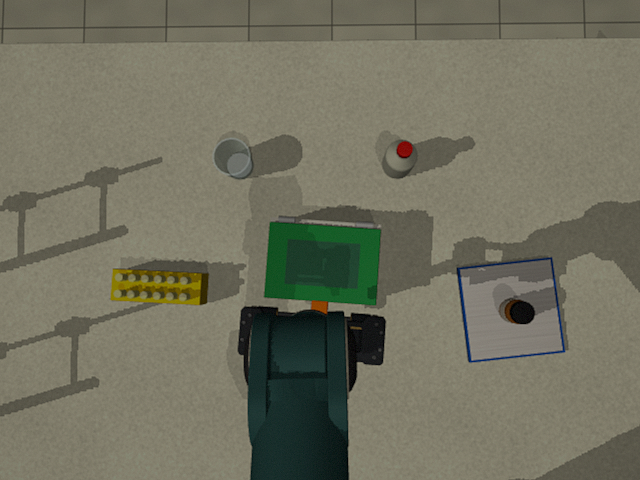

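View pics/w4.png

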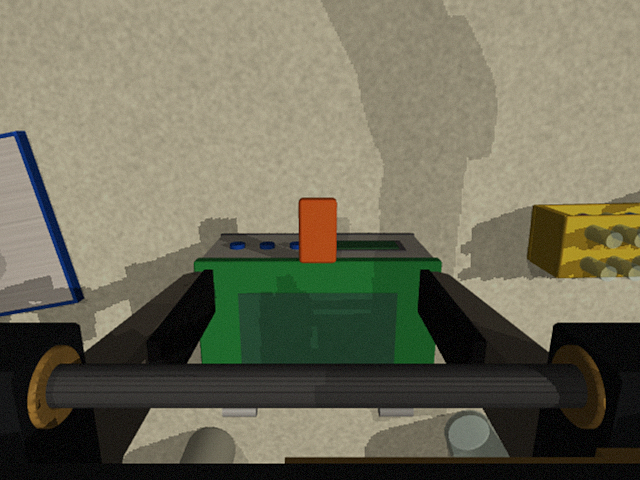

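View pics/s4.png

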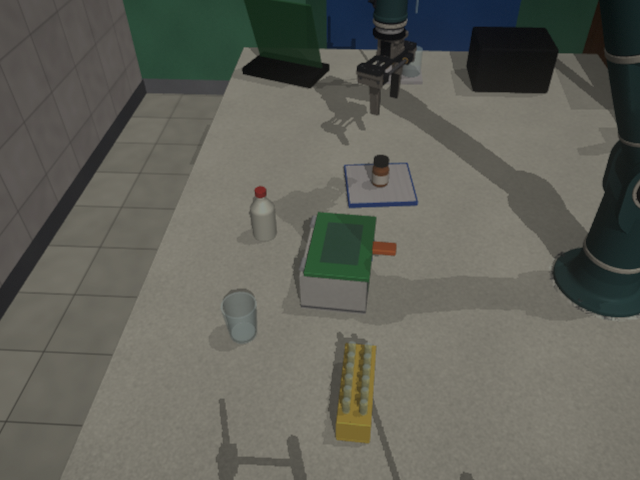

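The jar is standing alone at (0.505, -0.335), cap top at z = 0.092 as expected. The wrist view shows the tab (317,230) centred between the fingers, so I'm grasping it now.

```bash
cat > arc.py <<'E'
from h import *
yaw=-.07; H=np.array([.668,.020,.106]); R=down(yaw)
def tcp(th,r=.174):
    return H+r*np.array([-np.cos(th)*np.cos(yaw),-np.cos(th)*np.sin(yaw),np.sin(th)])-[0,0,.019]
E
python3 - <<'E'
from arc import *
# check the whole arc is plannable
for th in np.linspace(0,1.57,5): assert solver.inverse_kinematics(tcp(th),R) is not None
env.movel(tcp(0)+[0,0,.06],frame=R,rate=.12)
env.movel(tcp(0),rate=.08)
s=env.sense(); print(s["t"],s["ee_pos"],s["wrist_force"])
effector.grasp(20)
s=env.sense(); print(s["t"],s["gripper_width"],s["wrist_force"])
for th in [.05,.1,.15]:
    env.movel(tcp(th),rate=.04); s=env.sense(); print(th,s["t"],s["gripper_width"],s["wrist_force"].round(2),(s["ee_pos"]-tcp(th)).round(4))
im,d=viewer.read_camera("side"); cv2.imwrite("pics/s5.png",im[:,:,::-1])
E
```

```text
19.8333 [0.49477041 0.03212305 0.08727091] [-0.01280611  0.37560995  0.15405889]
20.7917 0.029806962951247833 [-0.52792873 -3.45067614  0.46788195]
0.05 21.1583 0.030070049731266753 [ 0.91 -5.3  -2.36] [-0.0001 -0.0008  0.0002]
0.1 21.525 0.029678077414391598 [ 0.65 -4.83 -1.83] [-0.0001 -0.0008  0.0001]
0.15 21.8917 0.030032807675156436 [ 0.87 -6.2  -1.46] [-0.0001 -0.0008  0.0001]
```

View pics/s5.png

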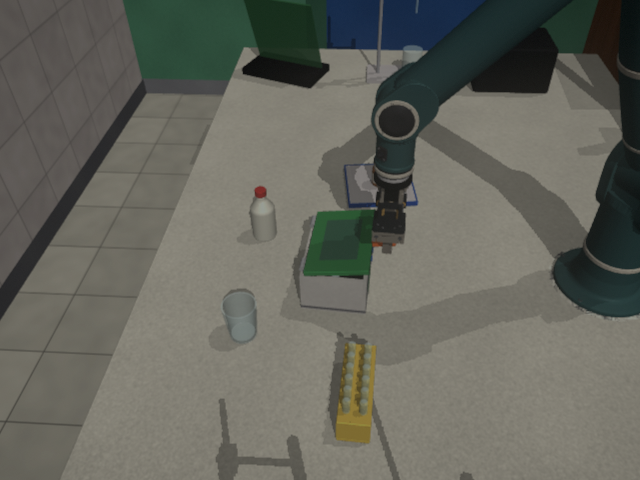

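The lid is lifting with the fingers, and its front edge shows a gap at (350,272). There's a roughly 5 N sideways load, which I'll ease with a 1 mm shift in -y.

```bash
python3 - <<'E'
from arc import *
for th in np.arange(.25,1.5,.1):
    t=tcp(th)+[0,-.001,0]
    env.movel(t,rate=.06); s=env.sense(); print(round(th,2),s["t"],s["gripper_width"].round(4),s["wrist_force"].round(1),(s["ee_pos"]-t).round(4))
    if np.abs(s["wrist_force"]).max()>25 or s["gripper_width"]<.028: break
im,d=viewer.read_camera("side"); cv2.imwrite("pics/s6.png",im[:,:,::-1])
E
```

```text
Traceback (most recent call last):
AttributeError: 'float' object has no attribute 'round'
```

```bash
python3 - <<'E'
from arc import *
for th in np.arange(.3,1.5,.1):
    t=tcp(th)+[0,-.001,0]
    env.movel(t,rate=.06); s=env.sense(); print(round(th,2),s["t"],round(s["gripper_width"],4),s["wrist_force"].round(1),(s["ee_pos"]-t).round(4))
    if np.abs(s["wrist_force"]).max()>25 or s["gripper_width"]<.028: break
im,d=viewer.read_camera("side"); cv2.imwrite("pics/s6.png",im[:,:,::-1])
E
```

```text
0.3 22.675 0.0299 [-0.5 -2.5 -2.5] [-0.0001  0.0002  0.0002]
0.4 23.1167 0.03 [-2.4 -1.  -0.8] [0.     0.0002 0.0003]
0.5 23.5583 0.0298 [-2.3 -0.9  0.3] [0.0001 0.0001 0.0003]
0.6 24.0 0.0296 [-1.6  0.7 -0.1] [0.0004 0.0001 0.0004]
0.7 24.4417 0.0297 [-2.3 -0.1  0.9] [0.0005 0.0001 0.0004]
0.8 24.8833 0.0302 [-1.4  0.7  1.5] [0.0006 0.     0.0005]
0.9 25.325 0.0296 [-0.7  0.6  0.8] [0.0007 0.     0.0005]
1.0 25.7667 0.0301 [0.1 0.7 0.8] [0.0008 0.     0.0005]
1.1 26.2083 0.0295 [-0.9  0.4  1.1] [ 0.0009 -0.      0.0004]
1.2 26.65 0.0296 [-0.8  1.5  0.2] [ 0.0009 -0.      0.0003]
1.3 27.0917 0.0298 [-1.4  1.4  0.4] [ 0.0007 -0.0001  0.0002]
1.4 27.5333 0.03 [-0.5  1.6  1.5] [ 0.0007 -0.0001  0.0003]
```

View pics/s6.png

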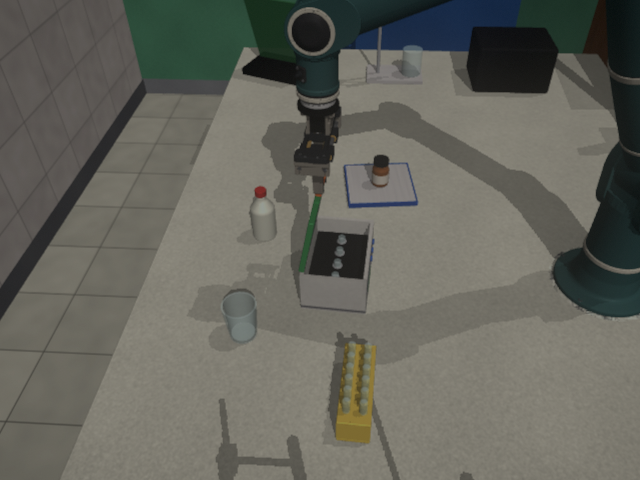

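The lid is up near 1.4 rad, with the tab between the fingers at (320,187). I'll finish the arc and then measure the lid's actual angle from depth.

```bash
python3 - <<'E'
from arc import *
for th in [1.48,1.53,1.571]:
    env.movel(tcp(th)+[0,-.001,0],rate=.03)
env.pause(.5)
s=env.sense(); print(s["t"],s["ee_pos"],s["gripper_width"],s["wrist_force"].round(2))
f=np.array([np.cos(yaw),np.sin(yaw),0])
im,P=cloud("side"); cv2.imwrite("pics/s7.png",im[:,:,::-1])
hsv=cv2.cvtColor(im,cv2.COLOR_RGB2HSV); D=P-H; a=D@f; b=D[...,1]
with np.errstate(all='ignore'):
    m=(abs(a)<.08)&(abs(b)<.12)&(D[...,2]>.02)&(D[...,2]<.16)&(hsv[...,0]>40)&(hsv[...,0]<90)&(hsv[...,1]>90)
q=np.c_[a[m],b[m],D[...,2][m]]; print(len(q),q.mean(0),q.std(0))
if len(q)>50:
    k=np.linalg.lstsq(np.c_[q[:,1:],np.ones(len(q))],q[:,0],rcond=None)[0]; print("a = k*b + k*z + c",k)
for n in ("tab","jar_center","rack","beaker","flask"):
    for c in ("side","top"):
        if c=="top": im2,_=viewer.read_camera("top")
        print(n,c,[(np.round(q["at"],3).tolist(),round(q["score"],2)) for q in tip_of(c,n)[:1]])
cv2.imwrite("pics/t7.png",im2[:,:,::-1])
E
```

```text
29.5333 [0.66862354 0.0189536  0.26124673] 0.03010464006365769 [-1.7   0.42  5.06]
521 [-0.00278668  0.06266087  0.10677556] [0.0036135  0.05535466 0.03933661]
a = k*b + k*z + c [ 0.02353748 -0.0071406  -0.00349912]
tab side [([0.667, 0.021, 0.279], 0.93)]
tab top []
jar_center side [([0.512, -0.34, 0.052], 0.66)]
jar_center top [([0.506, -0.335, 0.052], 0.9)]
rack side [([0.548, 0.34, -0.001], 0.83)]
rack top [([0.556, 0.34, -0.002], 0.84)]
beaker side [([0.794, 0.196, -0.0], 0.65)]
beaker top []
flask side [([0.795, -0.119, -0.004], 0.61)]
flask top [([0.792, -0.121, 0.001], 0.62)]
```

View pics/s7.png

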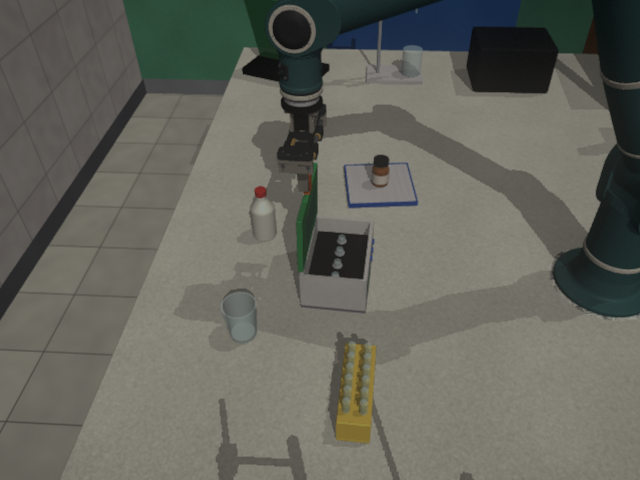

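View pics/t7.png

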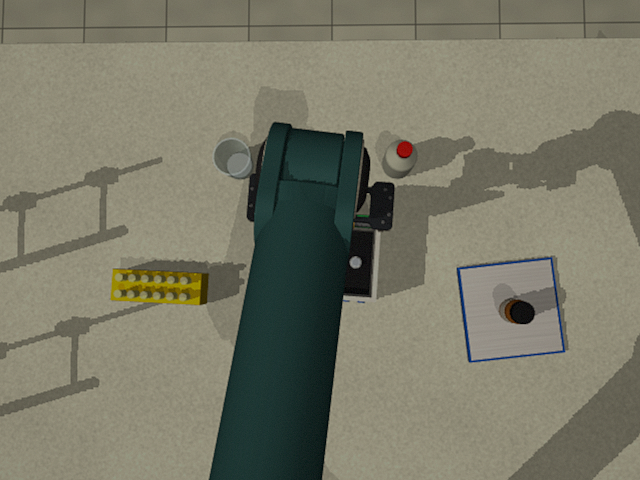

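The lid plane fits vertical to within about 0.01 rad. The side view shows it upright at (307,220) with the tab gripped at (310,180), and the jar is standing on the board at (380,172). Nothing else has moved, so I'm handing it in.

```bash
python3 - <<'E'
from arc import *
s=env.sense(); print(s["t"],s["gripper_width"],np.abs(s["joint_velocities"]).max(),s["wrist_force"].round(2))
workorder.finish_job()
E
```

```text
30.3333 0.029940727468386708 0.0007482250485276512 [-0.81  1.85  5.28]
the job is handed in; nothing more can be done
```

I moved the jar onto the foil board and let go of it. Then I swung the lid up by its tab along a slow arc to upright and handed the job in at about 30 s, still holding the tab. The hand-in gives no verdict, so these are my last checks:

- **Jar:** it stands upright and alone at about (0.505, -0.335). That is within about 5 mm of the board's centre, with its centre at z = 0.052.
- **Lid:** the depth fit puts it within about 0.01 rad of vertical. The tab was found at (0.667, 0.021, 0.279), against (0.668, 0.020, 0.280) expected. The arm was still.
- **Grip:** the fingers are 29.9 mm apart on the 30 mm tab, with 20 N commanded. I couldn't measure the finger force on the lid directly. The wrist read about 5 N.
- **Rack, beaker and bottle:** all were found within about 4 mm of their starting places, which is measurement noise. At the end the beaker was only picked up by the side camera, but it looks unmoved in the top picture.
- **Disagreements:** the two cameras put the jar about 6 mm apart in x, which is small against the 75 mm allowed. One lifting script stopped on a printing error at about 0.25 rad. The arm held its pose and I carried on from there.

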